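# Load the check weights and hold the pan release

### The arm

A 6-joint arm with a two-finger parallel gripper is mounted at the origin on the work surface. World frame = base frame: x ahead of the robot, y to its left, z up, the work surface at z = 0. Lengths are in m, angles in rad, forces in N, time in s.
With the tool pointing down it reaches from about 0.275 to 0.825 m from the base axis. Payload 4.9 kg.
Tool frame: the origin (TCP) lies on the mounting face of the last link; the fingertips stand r.tip_reach ahead of it and the grasp point (between the pads) lies 155 mm ahead of it (r.tip_reach is the distance from the TCP to the fingertips, in m); z points along the fingers, x is the direction in which the jaws open and shut, and the axes are right-handed (so a half turn about z gives the same grasp; the last joint's range is limited). The gripper opens to 85 mm and grips with 20 to 120 N. Pads are 22 mm wide; open, the fingers measure 114 mm over their backs; the gripper's body (76 mm by 85 mm) begins 54 mm behind the grasp point. The pads swing forward as they close: fully open they stand 13 mm farther back than shut.
Start: joints at [-1.322, 0.326, -0.193, 1.052, 0, 1.437], TCP at [0.205, -0.51, 0.405] pointing down, gripper open.
Joint ranges: [-2.65, 2.65], [-0.97, 1.79], [-1.3, 1.35], [-1.93, 2.1], [-1.47, 1.37], [-3.14, 3.14]. Speed limits (rad/s): [2.57, 2.57, 3.14, 3.14, 3.14, 3.14].

### API

Orientations are given as a unit quaternion [w, x, y, z].
In Python, from plant import sensors, get_image, camera_info, r gives the robot as it stands.
- The arm moves only by the tool move_arm, never from a script. Its argument "motion" is a list of rows, each a list of 2 entries, a list of its own where there are three numbers: the shift along the tool's x, y, z in cm, then the turn about the tool's z in degrees. In form: [[[tx, ty, tz], yaw], ...]. A call has 1 to 12 rows; each row shifts and turns the pose as measured when the row begins, along the tool's axes as they then stand; what a row does not reach is not made up. A row lasts 1/8 s, in which the tool goes at most 62.5 mm and 10.7 degrees, less where a joint would pass 70% of its speed; a pose out of reach is approached as far as the arm can. A call is refused whole if a number of a shift passes 6.25 or a number of a turn 10.7, either way. A call with a gripper value outside its range is refused whole. "grip" is the opening, from 0 (shut) to 1 (fully open), set as the call begins (left out, the last holds). The fingers move at their own pace and stop on an object; the grip force is fixed at half the most. Time passes only in rows, so rows that do not move let the fingers close. It gives the time, the measured TCP pose, the force and the opening at its end, in the units of the state.
- sensors.state(): the state, without advancing time (a new reading comes with each control period).
- get_image(name): name is "side" or "top"; returns the picture (480x640x3 uint8, red, green, blue); there is no depth.
- camera_info(name): a dict with "K" (3x3 intrinsics, pixels), "extrinsics" (4x4, takes a point from camera to world coordinates). Camera axes: x right, y down, z forward; pixel columns grow to the right and rows downward; lengths in m; the calibration is good to about 2 mm. A picture is of the moment at which its call begins. camera_info takes no time and is no camera call.
- r.close_job(): hands the job in, once; it reports no verdict.
The state is a dict: "time_s": time; "joint_positions": joint angles; "qvel": joint speeds; "effort": joint torques, N m; "tcp_pos": TCP position; "tool_rot": TCP orientation; "contact_force": force on the tool from outside, world axes, zero at the start; "ft_torque": the same for the moment, N m; "width": finger opening in m.
Only numpy, scipy, OpenCV 4.12 (cv2) and the standard library are available. Lean on these libraries where they do the work, as an engineer would, in place of code of your own. Each camera call takes 0.05 s, during which the arm holds its last target. There are 200 camera calls.

### The job

Check the load-cell station: set the large ring weight and then the small one over the post on its pan, lowering each gently (not dropped) until it lies flat and fully home, and let go of it. Then pull the spring-return release slide out by its knob until its pointer stands level with the line of the index clip, and finish while still holding it there, because it springs back if let go. Leave the other things on the bench where they are.

Things in the scene. Friction and masses are not known exactly. Their poses are not given: they have to be found in the camera images.
- station: White load-cell check station, fixed to the bench: low housing 150 mm (its x) x 230 mm (its y) x 30 mm tall, origin at the centre of its underside; its x axis points away from the robot within 0.35 rad. A round steel pan (84 mm diameter, top 36 mm above the bench) with an upright post stands at its +y end; the release slide runs along x on the -y end of its flat top.
- post_foot (a point): Centre of the post at the pan's top face. The steel post is 12 mm in diameter and 50 mm tall, the last 7 mm tapering to 4 mm. z up.
- post_tip (a point): Top of the post, 50 mm above post_foot.
- large_c (a point): Centre (half-way up) of the large steel ring weight: outside diameter 56 mm, hole 18 mm, 22 mm tall, about 0.4 kg, lying flat on the bench at the start, to the left or right of the station. Home on the pan its centre is 11 mm above post_foot.
- small_c (a point): Centre (half-way up) of the small steel ring weight: outside diameter 40 mm, hole 18 mm, 20 mm tall, about 0.16 kg, lying flat on the bench at the start, on the other side of the station. Home on the large weight its centre is 32 mm above post_foot.
- large: The large ring weight itself; origin at the centre of its underside, z along the hole.
- small: The small ring weight itself; origin at the centre of its underside, z along the hole.
- slide (a joint): Travel of the release slide in m: 0 at rest (fully in), growing as it is pulled along the station's -x direction (towards the robot), hard stop at 0.07. A spring pulls it back: about 3 N at rest, 9 N at 0.06. Let go, it returns to 0.
- knob_c (a point): Grip point of the upright black knob on the slide: on its axis, 60 mm above the bench. The knob is 18 mm in diameter; its grip reaches from 42 to 78 mm above the bench; fingers are clear all round it down to 37 mm above the bench. It can be pinched from above along or across the slide.
- pointer (a point): Tip of the thin pointer of the slide, which sticks out 25 mm from the knob's axis towards the station's -y; it moves with the slide and has the same station x as the knob's axis.
- mark (a point): The line of the small steel index clip (10 mm wide along the station's x, 6 mm tall), on the clip's edge next to the pointer; axes parallel to the station's. The clip is fixed at a place that varies, 32 to 58 mm of slide travel from rest. The pointer is level when its station x equals that of the line, to within half the clip's width.
- bottle: amber screw-cap reagent bottle, 60 mm diameter, 120 mm tall; bystander, origin at its underside
- jar: white plastic jar, 66 mm diameter, 90 mm tall; bystander, origin at its underside
- cylweight: solid steel cylinder weight with a small head (no hole), 32 mm diameter, 50 mm tall; bystander, origin at its underside
- brush: dusting brush lying flat, 160 mm long; bystander, origin at its underside
- dish: shut clear dish, 94 mm diameter, 18 mm tall; bystander, origin at its underside
- beaker: glass beaker, 64 mm diameter, 85 mm tall; bystander, origin at its underside
- mouse: black computer mouse, about 75 x 60 x 30 mm; bystander, origin at its underside
Mind the look-alikes: they are no part of the job. What is shaped like the small but turquoise is not meant. What is shaped like the large but blue is not meant.

How it is judged:
On the way, in this order (a step that is already met when the one before it is completed fails the run):
1. the large weight lies fully home on the pan, let go (z of large_c in the frame of post_foot between 0.0085 and 0.0135 m and horizontal distance between large_c and post_foot below 0.0045 m and (angle between large_c's own z axis and vertical below 0.08 rad or angle between large_c's own z axis and vertical above 3.06 rad) and contact force between the fingers and large below 0.1 N), for 0.2 s.
2. the small weight lies fully home on the large one, let go (all of step 1 and z of small_c in the frame of post_foot between 0.0295 and 0.0345 m and horizontal distance between small_c and post_foot below 0.0045 m and (angle between small_c's own z axis and vertical below 0.08 rad or angle between small_c's own z axis and vertical above 3.06 rad) and contact force between the fingers and small below 0.1 N), for 0.2 s.
3. the slide is pulled out and its pointer held level with the clip (z of large_c in the frame of post_foot between 0.0085 and 0.0135 m and horizontal distance between each of large_c, small_c and post_foot below 0.0045 m and (angle between large_c's own z axis and vertical below 0.08 rad or angle between large_c's own z axis and vertical above 3.06 rad) and z of small_c in the frame of post_foot between 0.0295 and 0.0345 m and (angle between small_c's own z axis and vertical below 0.08 rad or angle between small_c's own z axis and vertical above 3.06 rad) and x of pointer in the frame of mark between -0.005 and 0.005 m and velocity of joint slide between -0.01 and 0.01 m/s and contact force between the fingers and slide above 1 N), for 0.5 s.
At the end, for the whole second after the job is handed in: Large weight below, small on top, untouched, flat (0.08 rad), within 4.5 mm of the post's axis and 2.5 mm of home height; pointer still and within 5 mm of the clip's line along the slide, fingers bearing on the knob with over 1 N, through the last second (all of step 3 and contact force between the fingers and large below 0.1 N and contact force between the fingers and small below 0.1 N); the arm keeps its last pose, push and grip.
It fails at once if a weight is dropped over the post (let go and falling faster than 0.6 m/s) ((horizontal distance between large_c and post_foot below 0.03 m and contact force between the fingers and large below 0.1 N and linear speed of large above 0.6 m/s) or (horizontal distance between small_c and post_foot below 0.03 m and contact force between the fingers and small below 0.1 N and linear speed of small above 0.6 m/s)).
It fails at once if a bystander is moved more than 30 mm (distance of any of bottle, jar, cylweight, brush, dish, beaker, mouse from where it was at the start of the episode above 0.03 m).
It also fails if it takes over 64 s, if anything falls off the work surface, if the arm or the gripper's body presses on something with over 40 N, if the wrist force passes 120 N, or if a joint passes its speed limit or range.

## Working session

There is one attempt and no reset: what is moved stays moved. The work goes in short steps, Python scripts to look and compute and a tool call to move; the robot and the scene stay as the last step left them, time stands still between calls to the robot, and variables do not carry over. Pictures are saved under pics/ and viewed, about 8 in all and at most 12, crops included, and the job is handed in when it is done.

Besides the shell and the picture viewer there is one more tool, called after "Request:" by a JSON object that holds its "fn" and its "kwargs", one argument or row to a line. move_arm: Moves the arm, as the interface text tells. Its arguments: {"type":"object","properties":{"motion":{"type":"array"},"grip":{"type":"number"}},"required":["motion"]}

```bash
mkdir -p pics; python3 - <<'E'
from plant import sensors,get_image,camera_info,r
import cv2,numpy as np
for n in("top","side"):
    im=get_image(n);cv2.imwrite(f"pics/{n}0.png",im[:,:,::-1])
    c=camera_info(n);print(n,np.round(c["K"],1).tolist(),np.round(c["extrinsics"],4).tolist())
s=sensors.state();print(s,r.tip_reach)
E
```

```text
top [[492.5, 0.0, 313.8], [0.0, 492.5, 235.5], [0.0, 0.0, 1.0]] [[-0.013, -0.9831, 0.1824, 0.351], [-0.9999, 0.0136, 0.0019, -0.0402], [-0.0044, -0.1823, -0.9832, 1.254], [0.0, 0.0, 0.0, 1.0]]
side [[451.2, 0.0, 322.5], [0.0, 451.2, 241.1], [0.0, 0.0, 1.0]] [[-0.847, -0.3873, 0.3642, 0.1637], [-0.5316, 0.6219, -0.5751, 0.6115], [-0.0038, -0.6807, -0.7326, 0.9177], [0.0, 0.0, 0.0, 1.0]]
{'time_s': 0.1, 'joint_positions': array([-1.32219859e+00,  3.26847538e-01, -1.93484122e-01,  1.05200975e+00,
       -6.07454772e-06,  1.43660626e+00]), 'qvel': array([ 0.00019935, -0.00360132,  0.00265849, -0.00021831,  0.00101001,
        0.0005389 ]), 'effort': array([-1.37160555e-04, -4.44238937e+01,  2.63038659e+01,  7.87300902e-03,
       -2.09010614e-04, -4.55762020e-06]), 'tcp_pos': array([ 0.20538026, -0.50993644,  0.40399195]), 'tool_rot': array([-5.11876977e-04,  8.28705962e-01, -5.59683690e-01, -5.78628596e-04]), 'contact_force': array([-0.02334063,  0.11464464, -0.08524123]), 'ft_torque': array([ 0.04258633, -0.03352532, -0.00027949]), 'width': 0.08528235261912484} 0.1734
```

View pics/top0.png

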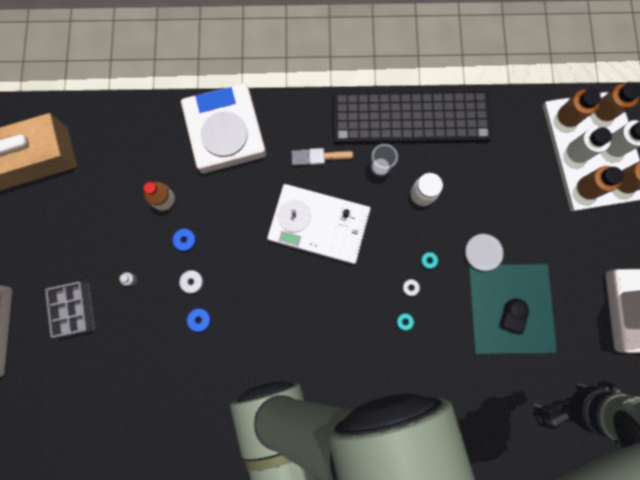

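View pics/side0.png

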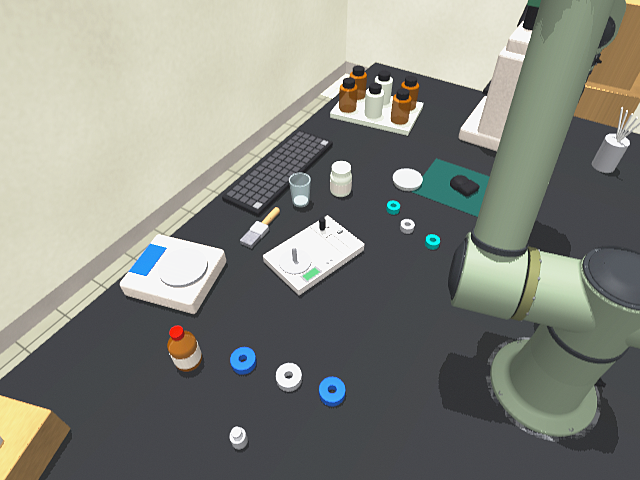

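Top view: steel/white large ring at (191,282) between blue look-alikes (184,239) and (198,320). Small steel ring at (411,288) between turquoise ones (430,260) and (405,322). The steel ones fit. The station is at about (319,224), pan at (293,215), knob at (346,213). I'll confirm these in one enlarged crop and measure.

```bash
cat > h.py <<'E'
from plant import sensors,get_image,camera_info,r
import cv2,numpy as np
from scipy.spatial.transform import Rotation as R
C={n:camera_info(n) for n in("top","side")}
def ray(n,uv,z):
    K,E=np.array(C[n]["K"]),np.array(C[n]["extrinsics"])
    d=E[:3,:3]@np.linalg.solve(K,[uv[0],uv[1],1]);o=E[:3,3]
    return o+d*(z-o[2])/d[2]
def proj(n,p):
    K,E=np.array(C[n]["K"]),np.array(C[n]["extrinsics"])
    q=K@(E[:3,:3].T@(np.array(p)-E[:3,3]));return q[:2]/q[2]
def rot():
    q=sensors.state()["tool_rot"];return R.from_quat([q[1],q[2],q[3],q[0]])
def crop(n,im,p,h,s):
    u,v=np.round(p).astype(int);c=im[max(v-h,0):v+h,max(u-h,0):u+h]
    return cv2.resize(c[:,:,::-1],(s,s),interpolation=cv2.INTER_CUBIC)
E
python3 - <<'E'
from h import *
T=cv2.imread("pics/top0.png")[:,:,::-1];S=cv2.imread("pics/side0.png")[:,:,::-1]
def ring(n,im,p,h):
    u,v=p;c=im[v-h:v+h,u-h:u+h].astype(int)
    m=((c.min(2)>90)).astype(np.uint8)
    cs,_=cv2.findContours(m,cv2.RETR_EXTERNAL,cv2.CHAIN_APPROX_NONE)
    k=max(cs,key=cv2.contourArea);(x,y),ax,a=cv2.fitEllipse(k)
    return np.array([u-h+x,v-h+y]),np.round(ax,1)
for nm,pt,ps,z in(("large",(191,282),(289,377),.011),("small",(411,288),(407,226),.010)):
    for n,im,p in(("top",T,pt),("side",S,ps)):
        c,ax=ring(n,im,p,18 if nm=="large" else 13);print(nm,n,c.round(1),ax,ray(n,c,z).round(4))
# station outline
m=(T[170:280,255:385].min(2)>120).astype(np.uint8)
m=cv2.morphologyEx(m,cv2.MORPH_CLOSE,np.ones((9,9)))
cs,_=cv2.findContours(m,cv2.RETR_EXTERNAL,cv2.CHAIN_APPROX_NONE);k=max(cs,key=cv2.contourArea)
b=cv2.boxPoints(cv2.minAreaRect(k))+[255,170];W=np.array([ray("top",q,.03) for q in b])
print("box",b.round(1).tolist(),W.round(4).tolist(),W.mean(0))
a=np.hstack([crop("top",T,(319,222),58,560),np.vstack([crop("top",T,(191,282),22,240),crop("top",T,(411,288),22,240),np.zeros((80,240,3),np.uint8)])])
cv2.imwrite("pics/c1.png",a)
E
```

```text
large top [190.5 281.2] [22.7 23.5] [0.4683 0.2754 0.011 ]
large side [288.4 376.5] [25.9 28.7] [0.4656 0.2744 0.011 ]
small top [410.9 287.1] [16.4 17. ] [ 0.4462 -0.2805  0.01  ]
small side [406.8 225.7] [14.4 14.7] [ 0.4437 -0.2776  0.01  ]
box [[266.0, 239.1], [281.9, 181.9], [371.0, 206.6], [355.1, 263.9]] [[0.5703, 0.083, 0.03], [0.7198, 0.0427, 0.03], [0.6509, -0.1848, 0.03], [0.5044, -0.14, 0.03]] [ 0.61135116 -0.04976148  0.03      ]
```

View pics/c1.png

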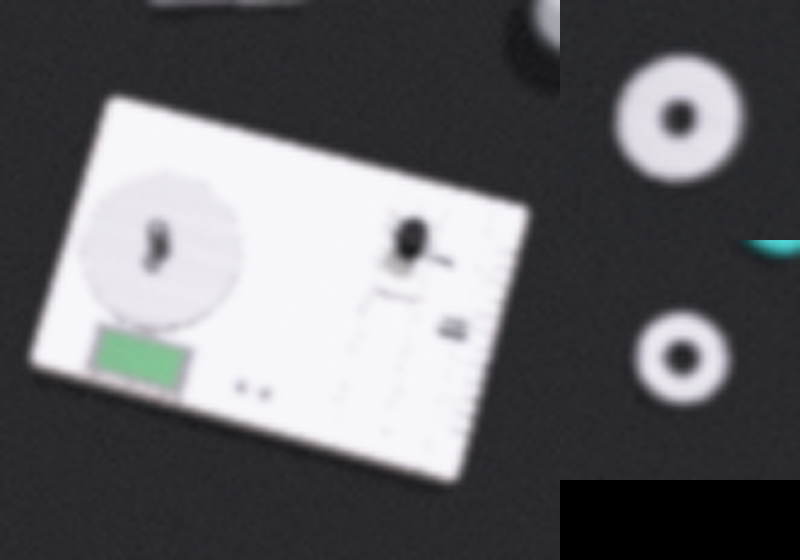

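The crop confirms both steel rings. Station: pan centre near px (294.3,216.2), knob near (346.5,212). The clip is near (354.6,232). I'll use a side-view crop for the post and clip.

```bash
python3 - <<'E'
from h import *
S=cv2.imread("pics/side0.png")[:,:,::-1]
print("pan",ray("top",(294.3,216.2),.036).round(4),"knobtop",ray("top",(346.5,212.1),.078).round(4),"clip",ray("top",(354.6,232),.036).round(4),"ptr tip",ray("top",(354.6,218.7),.05).round(4))
p=ray("top",(294.3,216.2),.036);print("pred side foot",proj("side",p),"tip",proj("side",p+[0,0,.05]),"top tip",proj("top",p+[0,0,.05]))
cv2.imwrite("pics/c2.png",crop("side",S,(315,252),56,600))
def plan(p0,yaw0,t,yaw):
    d=np.array(t)-p0;print("world d",d.round(4))
s=sensors.state();Q=rot().as_matrix();print(Q.round(3))
E
```

```text
pan [0.6272 0.011  0.036 ] knobtop [ 0.6262 -0.1187  0.078 ] clip [ 0.5843 -0.1406  0.036 ] ptr tip [ 0.6155 -0.1403  0.05  ]
pred side foot [295.21505668 259.44509708] tip [294.25003297 246.37667969] top tip [293.40974805 211.66500498]
[[ 0.374 -0.928 -0.   ]
 [-0.928 -0.374  0.001]
 [-0.002 -0.    -1.   ]]
```

View pics/c2.png

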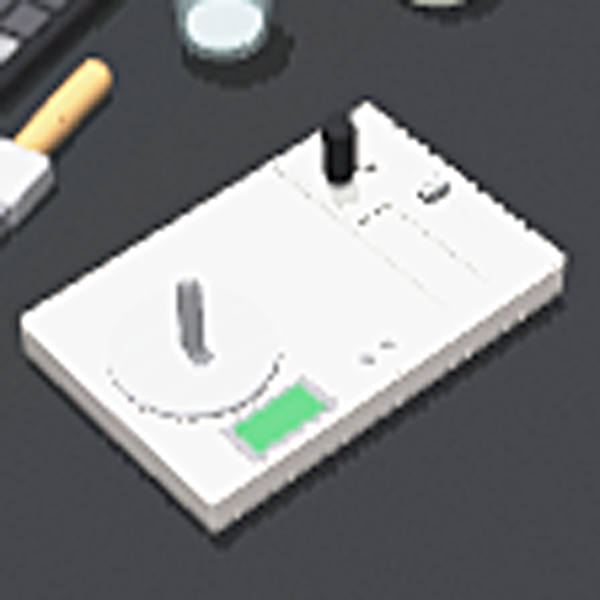

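Request:
{"fn": "move_arm", "kwargs": {
  "motion": [
    [[0,0,0],-10.2],
    [[0,0,0],-10.2],
    [[0,0,0],-10.2],
    [[0,0,0],-10.2],
    [[0,0,0],-10.2]
  ],
  "grip": 1
}}

```text
time_s: 0.72
tcp_pos: [0.2051, -0.509, 0.4015]
tool_rot: [-0.003, 0.991, -0.134, -0.001]
contact_force: [-0.4, 0.3, -0.9]
width: 0.0851
```

Side view: post tip at about (294.1,249.2), foot at about (296.3,261.3). Knob top is at (322,218) and the clip at (340.2,231.5), with its dark line. Heading above the large ring.

Request:
{"fn": "move_arm", "kwargs": {
  "motion": [
    [[0.4,-6,0],0],
    [[0.4,-6,0],0],
    [[0.4,-6,0],0],
    [[0.4,-6,0],0],
    [[0.4,-6,0],0],
    [[0.4,-6,0],0],
    [[0.4,-6,0],0],
    [[0.4,-6,0],0],
    [[0.4,-6,0],0],
    [[0.4,-6,0],0],
    [[0.4,-6,0],0],
    [[0.4,-6,0],0]
  ]
}}

```text
time_s: 2.22
tcp_pos: [0.4479, 0.1899, 0.4043]
tool_rot: [-0.004, 0.99, -0.138, 0.001]
contact_force: [0.8, -0.4, 0.1]
width: 0.0856
```

```bash
cat > go.py <<'E'
import sys
from h import *
def to(t,yaw=None):
    s=sensors.state();Q=rot().as_matrix();d=Q.T@(np.array(t)-s["tcp_pos"])*100
    print("t",s["time_s"],"tcp",np.round(s["tcp_pos"],4),"tilt",Q[:,2].round(3),"shift cm",d.round(2),"yawdeg",np.degrees(np.arctan2(Q[1,0],Q[0,0])).round(1),"F",np.round(s["contact_force"],1),"w",round(s["width"],4))
if __name__=="__main__":to([float(a) for a in sys.argv[1:4]])
E
python3 go.py .467 .275 .25
```

```text
t 2.225 tcp [0.4479 0.1899 0.4043] tilt [ 0.002  0.007 -1.   ] shift cm [-0.5 -8.6 15.5] yawdeg -15.9 F [ 0.8 -0.4  0.1] w 0.0856
```

Request:
{"fn": "move_arm", "kwargs": {
  "motion": [
    [[-0.2,-3,5],0],
    [[-0.2,-3,5],0],
    [[-0.1,-2.6,5],0],
    [[0,0,0],0]
  ]
}}

```text
time_s: 2.72
tcp_pos: [0.4682, 0.2824, 0.2503]
tool_rot: [-0.004, 0.991, -0.134, 0.002]
contact_force: [-1.0, -0.5, -0.3]
width: 0.0853
```

```bash
python3 go.py .467 .275 .175; python3 - <<'E'
from h import *
a=get_image("top");b=get_image("side")
cv2.imwrite("pics/c3.png",np.hstack([crop("t",a,proj("top",(.467,.275,.02)),40,400),crop("s",b,proj("side",(.467,.275,.02)),50,400)]))
E
```

```text
t 2.725 tcp [0.4682 0.2824 0.2503] tilt [ 0.005  0.007 -1.   ] shift cm [0.06 0.8  7.52] yawdeg -15.4 F [-1.  -0.5 -0.3] w 0.0853
```

View pics/c3.png

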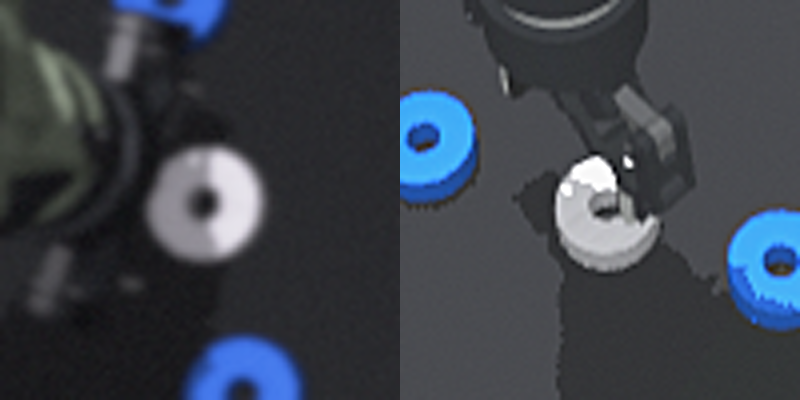

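The open fingers stand over the ring, offset about 8 mm as computed. Correct, descend and grip.

Request:
{"fn": "move_arm", "kwargs": {
  "motion": [
    [[0,0.9,1.5],0],
    [[0,0,2.3],0],
    [[0,0,2.3],0],
    [[0,0,1.5],0],
    [[0,0,0],0]
  ]
}}

```text
time_s: 3.45
tcp_pos: [0.4742, 0.2714, 0.1887]
tool_rot: [-0.009, 0.99, -0.138, 0.013]
contact_force: [-0.1, 0.6, -0.6]
width: 0.0859
```

```bash
python3 go.py .467 .275 .172
```

```text
t 3.45 tcp [0.4742 0.2714 0.1887] tilt [ 0.029  0.015 -0.999] shift cm [-0.83 -0.12  1.65] yawdeg -15.9 F [-0.1  0.6 -0.6] w 0.0859
```

```bash
python3 -c "
from h import *
s=sensors.state();print(s['time_s'],s['joint_positions'].round(3),s['qvel'].round(3),s['tcp_pos'],rot().as_matrix()[:,2])"
```

```text
3.45 [ 0.384  0.548 -0.48   0.511  0.003  2.232] [-0.008 -0.033  0.018  0.014 -0.    -0.002] [0.47416228 0.2713723  0.1886993 ] [ 0.02876121  0.01510681 -0.99947215]
```

Request:
{"fn": "move_arm", "kwargs": {
  "motion": [
    [[0,0,0],0],
    [[0,0,0],0]
  ]
}}

```text
time_s: 3.7
tcp_pos: [0.4753, 0.2714, 0.191]
tool_rot: [-0.01, 0.99, -0.138, 0.015]
contact_force: [0.1, 1.0, -0.5]
width: 0.0854
```

```bash
python3 go.py .467 .275 .172
```

```text
t 3.7 tcp [0.4753 0.2714 0.191 ] tilt [ 0.032  0.016 -0.999] shift cm [-0.94 -0.07  1.88] yawdeg -15.9 F [ 0.1  1.  -0.5] w 0.0854
```

Request:
{"fn": "move_arm", "kwargs": {
  "motion": [
    [[0,0,0],0],
    [[0,0,0],0],
    [[0,0,0],0],
    [[0,0,0],0]
  ]
}}

```text
time_s: 4.2
tcp_pos: [0.4755, 0.2717, 0.1919]
tool_rot: [-0.011, 0.99, -0.138, 0.015]
contact_force: [0.6, -1.4, -0.1]
width: 0.0852
```

```bash
python3 go.py .467 .275 .172
```

```text
t 4.2 tcp [0.4755 0.2717 0.1919] tilt [ 0.033  0.017 -0.999] shift cm [-0.96 -0.03  1.97] yawdeg -15.9 F [ 0.6 -1.4 -0.1] w 0.0852
```

Request:
{"fn": "move_arm", "kwargs": {
  "motion": [
    [[0,0,-3],0],
    [[0,0,-3],0]
  ]
}}

```text
time_s: 4.45
tcp_pos: [0.4722, 0.2702, 0.2506]
tool_rot: [-0.009, 0.99, -0.138, 0.013]
contact_force: [0.1, -0.6, -0.4]
width: 0.0853
```

```bash
python3 go.py .467 .275 .172
```

```text
t 4.45 tcp [0.4722 0.2702 0.2506] tilt [ 0.028  0.015 -1.   ] shift cm [-0.81 -0.15  7.85] yawdeg -15.9 F [ 0.1 -0.6 -0.4] w 0.0853
```

Request:
{"fn": "move_arm", "kwargs": {
  "motion": [
    [[0,0,0],0]
  ]
}}

```text
time_s: 4.58
tcp_pos: [0.4731, 0.2706, 0.2525]
tool_rot: [-0.01, 0.99, -0.138, 0.014]
contact_force: [0.1, -0.3, -0.1]
width: 0.0854
```

```bash
python3 go.py .467 .275 .25
```

```text
t 4.575 tcp [0.4731 0.2706 0.2525] tilt [ 0.031  0.016 -0.999] shift cm [-0.72 -0.25  0.24] yawdeg -15.9 F [ 0.1 -0.3 -0.1] w 0.0854
```

Request:
{"fn": "move_arm", "kwargs": {
  "motion": [
    [[-0.8,0.1,1.0],0],
    [[0,0,1.2],0],
    [[0,0,1.2],0],
    [[0,0,1.2],0]
  ]
}}

```text
time_s: 5.08
tcp_pos: [0.4645, 0.2722, 0.2004]
tool_rot: [-0.009, 0.99, -0.138, 0.013]
contact_force: [-0.4, 0.1, 0.1]
width: 0.0853
```

```bash
python3 go.py .467 .275 .172
```

```text
t 5.075 tcp [0.4645 0.2722 0.2004] tilt [ 0.027  0.014 -1.   ] shift cm [ 0.1  -0.28  2.85] yawdeg -15.9 F [-0.4  0.1  0.1] w 0.0853
```

Request:
{"fn": "move_arm", "kwargs": {
  "motion": [
    [[-0.3,0,0.9],0],
    [[0,0,0.9],0],
    [[0,0,0.7],0],
    [[0,0,0.3],0]
  ]
}}

```text
time_s: 5.58
tcp_pos: [0.4617, 0.2732, 0.1686]
tool_rot: [-0.008, 0.99, -0.138, 0.011]
contact_force: [-0.2, -0.1, -0.0]
width: 0.0856
```

```bash
python3 go.py .4625 .2727 .172
```

```text
t 5.575 tcp [0.4617 0.2732 0.1686] tilt [ 0.025  0.013 -1.   ] shift cm [ 0.09  0.02 -0.34] yawdeg -15.9 F [-0.2 -0.1 -0. ] w 0.0856
```

Request:
{"fn": "move_arm", "kwargs": {
  "motion": [
    [[0.1,0,-0.3],0],
    [[0,0,0],0],
    [[0,0,0],0],
    [[0,0,0],0],
    [[0,0,0],0],
    [[0,0,0],0]
  ],
  "grip": 0.3
}}

```text
time_s: 6.32
tcp_pos: [0.4628, 0.2728, 0.1726]
tool_rot: [-0.008, 0.99, -0.138, 0.012]
contact_force: [0.6, -0.1, -1.6]
width: 0.0534
```

```bash
python3 go.py .4625 .2727 .172
```

```text
t 6.325 tcp [0.4628 0.2728 0.1726] tilt [ 0.025  0.014 -1.   ] shift cm [-0.02  0.02  0.06] yawdeg -15.9 F [ 0.6 -0.1 -1.6] w 0.0534
```

Request:
{"fn": "move_arm", "kwargs": {
  "motion": [
    [[0,0,0],0],
    [[0,0,0],0],
    [[0,0,-0.6],0],
    [[0,0,-1],0],
    [[0,0,-1],0],
    [[0,0,-1],0],
    [[0,0,0],0]
  ],
  "grip": 0
}}

```text
time_s: 7.2
tcp_pos: [0.4619, 0.2724, 0.2116]
tool_rot: [-0.009, 0.99, -0.138, 0.012]
contact_force: [-0.7, 0.7, -3.1]
width: 0.0531
```

```bash
python3 go.py .4625 .2727 .21;python3 - <<'E'
from h import *
a=get_image("top");b=get_image("side")
cv2.imwrite("pics/c4.png",np.hstack([crop("t",a,proj("top",(.467,.275,.05)),40,400),crop("s",b,proj("side",(.467,.275,.05)),40,400)]))
E
```

```text
t 7.2 tcp [0.4619 0.2724 0.2116] tilt [ 0.026  0.014 -1.   ] shift cm [ 0.04 -0.04  0.16] yawdeg -15.9 F [-0.7  0.7 -3.1] w 0.0531
```

View pics/c4.png

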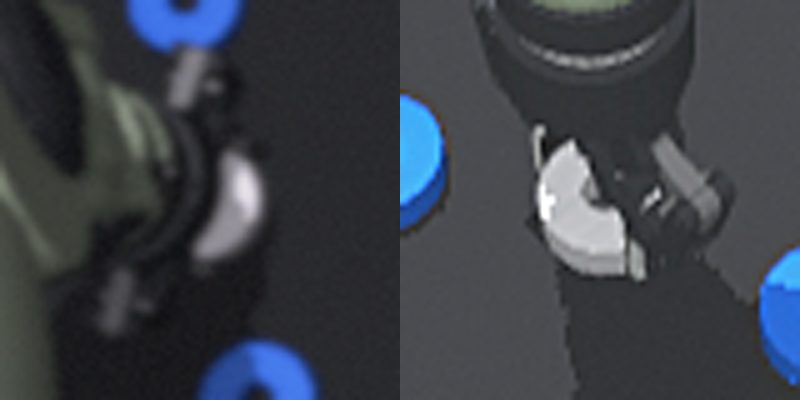

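The ring is lifted (about −3 N) and centred where expected. Raise it and carry it above the post.

Request:
{"fn": "move_arm", "kwargs": {
  "motion": [
    [[0,0,-1.5],0],
    [[0,0,-2.5],0],
    [[0.5,0.5,-2.5],0],
    [[1.5,1.4,-1.5],0],
    [[3,2.7,-0.8],0],
    [[4,3.7,0],0],
    [[4,3.7,0],0],
    [[4,3.7,0],0],
    [[3,2.7,0],0],
    [[1.5,1.4,0],0],
    [[0.6,0.5,0],0],
    [[0,0,0],0]
  ]
}}

```text
time_s: 8.8
tcp_pos: [0.6196, 0.0094, 0.3078]
tool_rot: [-0.009, 0.991, -0.136, 0.011]
contact_force: [1.1, 0.7, -3.1]
width: 0.0534
```

```bash
python3 go.py .6225 .0085 .285; python3 - <<'E'
from h import *
print("tip side",ray("side",(294.1,249.4),.086),"foot",ray("side",(296.3,261.3),.036),"knob",ray("side",(322.1,218.),.078),"clip",ray("side",(340.2,231.5),.036),"tip top", ray("top",(293,212.5),.086))
E
```

```text
t 8.8 tcp [0.6196 0.0094 0.3078] tilt [ 0.024  0.015 -1.   ] shift cm [0.26 0.06 2.29] yawdeg -15.6 F [ 1.1  0.7 -3.1] w 0.0534
tip side [0.62179764 0.01955209 0.086     ] foot [0.62131809 0.01471344 0.036     ] knob [ 0.6266283  -0.11830168  0.078     ] clip [ 0.57996107 -0.13624951  0.036     ] tip top [0.6251473  0.01203465 0.086     ]
```

```bash
python3 - <<'E'
from h import *
S=cv2.imread("pics/side0.png",0);T=cv2.imread("pics/top0.png",0)
print("side rows 245-265, cols 288-303");
for v in range(246,266):print(v,S[v,288:303].tolist())
print("top rows 206-222 cols 287-299")
for v in range(206,223):print(v,T[v,286:300].tolist())
# pan via station-independent rim: project candidates
for p in((.6272,.011),(.624,.014),(.6215,.017)):
    print(p,[proj(c,(*p,z)).round(1).tolist() for c in("side","top") for z in(.036,.086)])
E
```

```text
side rows 245-265, cols 288-303
246 [247, 247, 247, 248, 248, 248, 249, 249, 248, 247, 247, 247, 247, 247, 247]
247 [247, 247, 248, 249, 251, 251, 252, 252, 251, 248, 247, 247, 247, 247, 247]
248 [247, 248, 249, 253, 228, 214, 221, 183, 255, 251, 248, 247, 247, 247, 247]
249 [247, 248, 249, 251, 139, 175, 168, 140, 210, 253, 247, 246, 247, 247, 247]
250 [247, 245, 249, 255, 123, 155, 152, 132, 192, 255, 247, 246, 245, 245, 246]
251 [245, 245, 249, 255, 116, 141, 141, 128, 160, 255, 248, 245, 245, 244, 244]
252 [245, 245, 249, 255, 116, 142, 143, 131, 168, 255, 248, 245, 245, 244, 245]
253 [245, 245, 249, 255, 113, 142, 144, 135, 145, 255, 248, 245, 244, 245, 246]
254 [245, 245, 248, 255, 138, 138, 141, 134, 109, 255, 248, 245, 245, 245, 246]
255 [245, 245, 248, 255, 165, 136, 142, 134, 115, 255, 249, 246, 246, 246, 245]
256 [245, 246, 248, 255, 189, 133, 140, 134, 117, 255, 250, 246, 245, 245, 245]
257 [245, 246, 247, 255, 216, 129, 140, 133, 114, 255, 250, 246, 245, 245, 244]
258 [245, 245, 246, 254, 211, 126, 141, 134, 113, 246, 251, 246, 245, 245, 245]
259 [245, 245, 246, 253, 211
[... 1372 characters left out ...]
31, 233]
217 [231, 232, 231, 224, 200, 164, 132, 116, 129, 166, 207, 226, 232, 233]
218 [232, 232, 231, 223, 194, 161, 144, 145, 170, 204, 223, 230, 232, 232]
219 [233, 233, 232, 226, 206, 174, 159, 169, 200, 223, 230, 232, 232, 232]
220 [233, 233, 233, 231, 222, 203, 189, 197, 217, 229, 232, 233, 232, 233]
221 [233, 233, 233, 233, 231, 226, 223, 224, 228, 232, 233, 233, 234, 233]
222 [232, 233, 233, 233, 234, 233, 233, 234, 233, 234, 234, 234, 234, 233]
(0.6272, 0.011) [[295.2, 259.4], [294.3, 246.4], [294.3, 216.2], [293.4, 211.7]]
(0.624, 0.014) [[295.6, 260.7], [294.6, 247.6], [293.1, 217.5], [292.2, 213.0]]
(0.6215, 0.017) [[295.7, 261.9], [294.8, 248.8], [292.0, 218.4], [291.0, 214.0]]
```

Request:
{"fn": "move_arm", "kwargs": {
  "motion": [
    [[0.3,0,0.7],0],
    [[0,0,1],0],
    [[0,0,0.4],0],
    [[0,0,0],0]
  ]
}}

```text
time_s: 9.3
tcp_pos: [0.6213, 0.0127, 0.2847]
tool_rot: [-0.009, 0.991, -0.133, 0.009]
contact_force: [-0.2, 0.1, -2.9]
width: 0.0531
```

```bash
python3 go.py .6225 .0085 .285; python3 - <<'E'
from h import *
a=get_image("top");b=get_image("side");cv2.imwrite("pics/top5.png",a[:,:,::-1]);cv2.imwrite("pics/side5.png",b[:,:,::-1])
p=(.626,.014,.12);print(proj("top",p),proj("side",p))
cv2.imwrite("pics/c5.png",np.hstack([crop("t",a,proj("top",p),32,400),crop("s",b,proj("side",p),32,400)]))
E
```

```text
t 9.3 tcp [0.6213 0.0127 0.2847] tilt [ 0.021  0.016 -1.   ] shift cm [ 0.22  0.37 -0.04] yawdeg -15.3 F [-0.2  0.1 -2.9] w 0.0531
[291.50734115 208.88104166] [293.27438484 237.93951972]
```

View pics/c5.png

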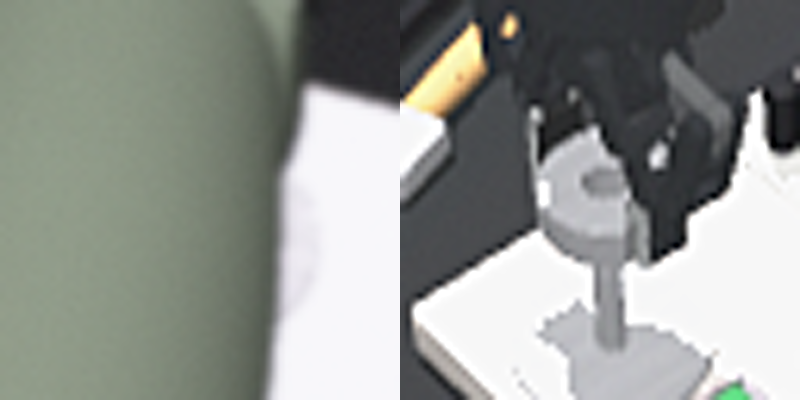

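Side view: the ring is about 26 mm above the post, hole at about (293.7,234.5). The top view is blocked by the arm. I'll fit ring and post in the same side camera so its bias cancels.

```bash
cat > fit.py <<'E'
from h import *
from scipy.optimize import minimize
def dt(im,k=4):
    g=cv2.cvtColor(im,cv2.COLOR_BGR2GRAY);g=cv2.resize(g,None,fx=k,fy=k,interpolation=cv2.INTER_CUBIC)
    e=cv2.Canny(cv2.GaussianBlur(g,(0,0),k*.5),25,60)
    return cv2.distanceTransform(255-e,cv2.DIST_L2,5)/k,k
def score(D,pts):
    d,k=D;q=(np.array([proj("side",p) for p in pts])+.5)*k-.5
    v=cv2.remap(d,q[:,0].astype(np.float32).reshape(-1,1),q[:,1].astype(np.float32).reshape(-1,1),cv2.INTER_LINEAR)
    return np.minimum(v,2.).mean()
A=np.linspace(0,2*np.pi,120)
def circ(x,y,z,rr):return np.c_[x+rr*np.cos(A),y+rr*np.sin(A),np.full(120,z)]
def left(c,x,y,z,m=1,far=True):
    q=np.array([proj("side",p) for p in c]);o=proj("side",(x,y,z));k=q[:,0]<o[0]+m
    if not far:k&=q[:,1]>o[1]
    return c[k]
def ring(x,y,zt,R0,h,rh=.009):
    # visible arcs: top outer left, bottom outer lower-left, hole lower-left
    return np.vstack([left(circ(x,y,zt,R0),x,y,zt),left(circ(x,y,zt-h,R0),x,y,zt-h,1,False),left(circ(x,y,zt,rh),x,y,zt)])
def post(x,y):
    E=np.array(C["side"]["extrinsics"]);d=E[:2,0]/np.linalg.norm(E[:2,0]);L=[]
    for z in np.linspace(.042,.078,40):
        for s in(-1,1):L.append([x+s*.006*d[0],y+s*.006*d[1],z])
    return np.vstack([L,circ(x,y,.086,.002)[np.arange(0,120,6)]])
def best(f,x0):
    b=min((minimize(f,np.add(x0,[a,c]),method="Nelder-Mead",options=dict(initial_simplex=np.add(x0,[[a,c],[a+.002,c],[a,c+.002]]),xatol=1e-5)) for a in(-.004,0,.004) for c in(-.004,0,.004)),key=lambda r:r.fun)
    return b.x,b.fun
E
python3 - <<'E'
from fit import *
D0=dt(cv2.imread("pics/side0.png"));D5=dt(cv2.imread("pics/side5.png"))
print("post",best(lambda v:score(D0,post(*v)),[.624,.015]))
b=.2847-.1726
for dz in(-.002,0,.002):print("ring",dz,best(lambda v:score(D5,ring(v[0],v[1],b+dz+.022,.028,.022)),[.6245,.015]))
print("ring0",best(lambda v:score(D0,ring(v[0],v[1],.022,.028,.022)),[.466,.274]),"small0",best(lambda v:score(D0,ring(v[0],v[1],.02,.020,.02)),[.444,-.278]))
(p,_),(q,_)=best(lambda v:score(D0,post(*v)),[.624,.015]),best(lambda v:score(D5,ring(v[0],v[1],b+.022,.028,.022)),[.6245,.015])
im=cv2.imread("pics/side5.png");k=8;im=cv2.resize(im[205:280,255:335],None,fx=k,fy=k,interpolation=cv2.INTER_CUBIC)
for P,c in((post(*p),(0,0,255)),(ring(*q,b+.022,.028,.022),(0,200,0))):
    for w in P:
        u=(proj("side",w)-[255,205]+.5)*k-.5;cv2.circle(im,tuple(np.round(u).astype(int).tolist()),1,c,-1)
cv2.imwrite("pics/c6.png",im)
E
```

```text
post (array([0.62401804, 0.01845164]), np.float64(0.13684822618961334))
ring -0.002 (array([0.62470239, 0.01339582]), np.float64(0.3174160420894623))
ring 0 (array([0.62348761, 0.01483525]), np.float64(0.3226998448371887))
ring 0.002 (array([0.62223297, 0.01631292]), np.float64(0.32759901881217957))
ring0 (array([0.46505901, 0.2745163 ]), np.float64(0.21109850704669952)) small0 (array([ 0.44262805, -0.27693849]), np.float64(0.2158060073852539))
```

View pics/c6.png

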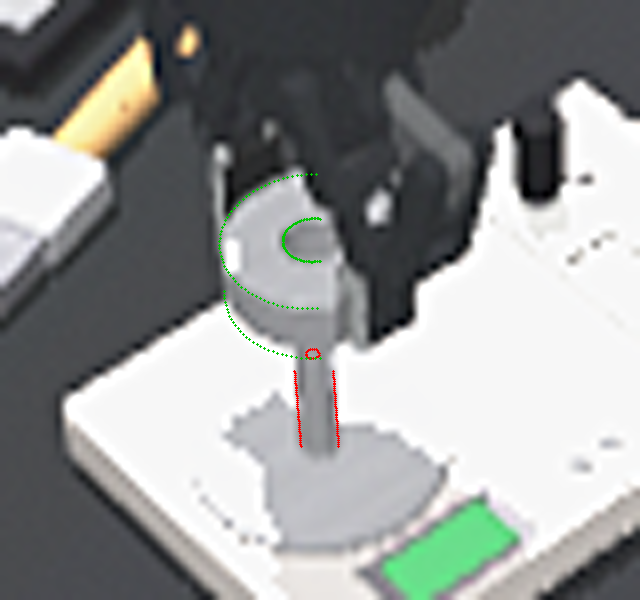

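Ring and post fits agree to a few mm (the side view says shift about +3 mm in x). The hole tolerates about 5 mm at the tapered tip, so I correct and lower gently, watching force.

Request:
{"fn": "move_arm", "kwargs": {
  "motion": [
    [[0.3,0,0.6],0],
    [[0,0,0.8],0],
    [[0,0,0.7],0],
    [[0,0,0.3],0],
    [[0,0,0],0]
  ]
}}

```text
time_s: 10.02
tcp_pos: [0.6254, 0.0117, 0.2597]
tool_rot: [-0.009, 0.991, -0.134, 0.01]
contact_force: [0.4, 0.2, -3.5]
width: 0.053
```

```bash
python3 go.py .6243 .0127 .252;python3 - <<'E'
from fit import *
b=get_image("side");cv2.imwrite("pics/side7.png",b[:,:,::-1])
z=sensors.state()["tcp_pos"][2]-.1726
D=dt(b[:,:,::-1].copy())
print(z,best(lambda v:score(D,ring(v[0],v[1],z+.022,.028,.022)),[.6265,.015]))
k=8;im=cv2.resize(b[205:280,255:335,::-1],None,fx=k,fy=k,interpolation=cv2.INTER_CUBIC)
u=(np.array([294.0,248.5])-[255,205]+.5)*k-.5;cv2.circle(im,tuple(np.round(u).astype(int).tolist()),4,(0,0,255),1)
cv2.imwrite("pics/c7.png",im)
E
```

```text
t 10.025 tcp [0.6254 0.0117 0.2597] tilt [ 0.022  0.016 -1.   ] shift cm [-0.14 -0.05  0.77] yawdeg -15.4 F [ 0.4  0.2 -3.5] w 0.053
0.08721915217818285 (array([0.62790628, 0.01415234]), np.float64(0.276690274477005))
```

View pics/c7.png

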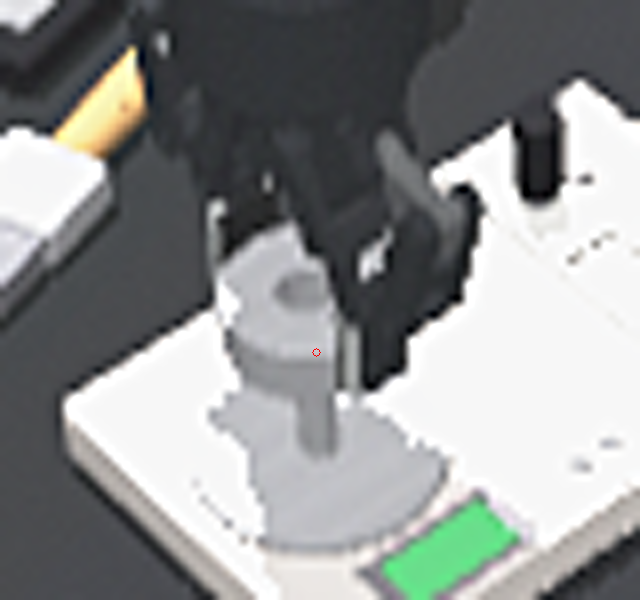

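The ring bottom is level with the post tip, with the tip mark at (316,352) under the ring and a ~2 mm residual. Correct it and lower slowly.

Request:
{"fn": "move_arm", "kwargs": {
  "motion": [
    [[-0.25,-0.15,0],0],
    [[0,0,0.4],0],
    [[0,0,0.4],0],
    [[0,0,0],0]
  ]
}}

```text
time_s: 10.58
tcp_pos: [0.6236, 0.0142, 0.2519]
tool_rot: [-0.009, 0.991, -0.134, 0.011]
contact_force: [-0.7, 0.3, -4.0]
width: 0.0532
```

```bash
python3 go.py .6232 .0139 .252
```

```text
t 10.575 tcp [0.6236 0.0142 0.2519] tilt [ 0.023  0.016 -1.   ] shift cm [-0.03  0.04 -0.01] yawdeg -15.4 F [-0.7  0.3 -4. ] w 0.0532
```

Request:
{"fn": "move_arm", "kwargs": {
  "motion": [
    [[0,0,0.4],0],
    [[0,0,0.4],0],
    [[0,0,0.2],0],
    [[0,0,0],0]
  ]
}}

```text
time_s: 11.08
tcp_pos: [0.6239, 0.0143, 0.241]
tool_rot: [-0.009, 0.991, -0.134, 0.01]
contact_force: [-0.2, 0.5, -3.4]
width: 0.0533
```

```bash
python3 go.py .6232 .0139 .2086
```

```text
t 11.075 tcp [0.6239 0.0143 0.241 ] tilt [ 0.023  0.016 -1.   ] shift cm [-0.11  0.13  3.24] yawdeg -15.4 F [-0.2  0.5 -3.4] w 0.0533
```

Ten mm onto the post shaft with no lateral force. Continuing down.

Request:
{"fn": "move_arm", "kwargs": {
  "motion": [
    [[-0.02,0.02,0.4],0],
    [[-0.02,0.02,0.5],0],
    [[-0.02,0.02,0.5],0],
    [[0,0.02,0.5],0],
    [[0,0,0.4],0],
    [[0,0,0.2],0],
    [[0,0,0],0]
  ]
}}

```text
time_s: 11.95
tcp_pos: [0.6236, 0.014, 0.214]
tool_rot: [-0.009, 0.991, -0.134, 0.01]
contact_force: [-0.4, -0.0, -4.3]
width: 0.0531
```

```bash
python3 go.py .6232 .0139 .2086
```

```text
t 11.95 tcp [0.6236 0.014  0.214 ] tilt [ 0.023  0.016 -1.   ] shift cm [-0.05  0.04  0.54] yawdeg -15.4 F [-0.4 -0.  -4.3] w 0.0531
```

Request:
{"fn": "move_arm", "kwargs": {
  "motion": [
    [[0,0,0.25],0],
    [[0,0,0.2],0],
    [[0,0,0.1],0],
    [[0,0,0],0]
  ]
}}

```text
time_s: 12.45
tcp_pos: [0.624, 0.0141, 0.2086]
tool_rot: [-0.009, 0.991, -0.134, 0.011]
contact_force: [0.2, 0.3, -3.7]
width: 0.0535
```

```bash
python3 go.py .6232 .0139 .2086
```

```text
t 12.45 tcp [0.624  0.0141 0.2086] tilt [ 0.024  0.016 -1.   ] shift cm [-0.07  0.04  0.  ] yawdeg -15.4 F [ 0.2  0.3 -3.7] w 0.0535
```

Request:
{"fn": "move_arm", "kwargs": {
  "motion": [
    [[0,0,0.12],0],
    [[0,0,0.08],0],
    [[0,0,0],0]
  ]
}}

```text
time_s: 12.82
tcp_pos: [0.624, 0.0142, 0.2086]
tool_rot: [-0.009, 0.991, -0.134, 0.011]
contact_force: [-1.1, 0.6, -4.0]
width: 0.0534
```

```bash
python3 go.py .6232 .0139 .2066
```

```text
t 12.825 tcp [0.624  0.0142 0.2086] tilt [ 0.025  0.015 -1.   ] shift cm [-0.08  0.05  0.2 ] yawdeg -15.4 F [-1.1  0.6 -4. ] w 0.0534
```

Request:
{"fn": "move_arm", "kwargs": {
  "motion": [
    [[0,0,0.2],0],
    [[0,0,0.2],0]
  ]
}}

```text
time_s: 13.08
tcp_pos: [0.624, 0.0143, 0.2085]
tool_rot: [-0.009, 0.991, -0.134, 0.012]
contact_force: [-7.3, -0.8, 17.5]
width: 0.0534
```

```bash
python3 go.py .6232 .0139 .2066
```

```text
t 13.075 tcp [0.624  0.0143 0.2085] tilt [ 0.026  0.015 -1.   ] shift cm [-0.07  0.06  0.19] yawdeg -15.4 F [-7.3 -0.8 17.5] w 0.0534
```

Seated: it presses at z 0.2085 (home predicted 0.2086). Release.

Request:
{"fn": "move_arm", "kwargs": {
  "motion": [
    [[0,0,0],0],
    [[0,0,0],0],
    [[0,0,0],0],
    [[0,0,0],0],
    [[0,0,0],0]
  ],
  "grip": 1
}}

```text
time_s: 13.7
tcp_pos: [0.6252, 0.0141, 0.2088]
tool_rot: [-0.009, 0.991, -0.134, 0.013]
contact_force: [0.3, -0.3, 0.5]
width: 0.0853
```

```bash
python3 go.py .6235 .0142 .25
```

```text
t 13.7 tcp [0.6252 0.0141 0.2088] tilt [ 0.029  0.015 -0.999] shift cm [-0.07 -0.05 -4.12] yawdeg -15.4 F [ 0.3 -0.3  0.5] w 0.0853
```

Request:
{"fn": "move_arm", "kwargs": {
  "motion": [
    [[0,0,-1],0],
    [[0,0,-2],0],
    [[0,0,-3],0],
    [[0,0,-3],0],
    [[-0.3,1,-1.5],0],
    [[-0.8,3,-0.5],0],
    [[-1.5,5,0],0],
    [[-1.7,5.5,0],0],
    [[-1.7,5.5,0],0],
    [[-1.7,5.5,0],0],
    [[-1.2,4,0],0],
    [[-0.6,2,0],0]
  ]
}}

```text
time_s: 15.2
tcp_pos: [0.4394, -0.2753, 0.3153]
tool_rot: [-0.008, 0.991, -0.133, 0.014]
contact_force: [0.5, 0.4, 0.6]
width: 0.0855
```

```bash
python3 go.py .44 -.2815 .23; python3 - <<'E'
from fit import *
b=get_image("side");cv2.imwrite("pics/side8.png",b[:,:,::-1]);D=dt(b[:,:,::-1].copy())
for dz in (-.036,0):print("large on pan",best(lambda v:score(D,ring(v[0],v[1],.058+dz,.028,.022)),[.625,.0165]))
E
```

```text
t 15.2 tcp [ 0.4394 -0.2753  0.3153] tilt [ 0.03   0.012 -0.999] shift cm [0.   0.75 8.52] yawdeg -15.3 F [0.5 0.4 0.6] w 0.0855
large on pan (array([0.63055613, 0.02543676]), np.float64(0.82228022813797))
large on pan (array([0.62659889, 0.01639606]), np.float64(0.6553866267204285))
```

Request:
{"fn": "move_arm", "kwargs": {
  "motion": [
    [[-0.1,0.5,1.5],0],
    [[-0.1,0.2,2.5],0],
    [[0,0,2.5],0],
    [[0,0,1.5],0],
    [[0,0,0.8],0],
    [[0,0,0],0]
  ],
  "grip": 0.75
}}

```text
time_s: 16.0
tcp_pos: [0.4361, -0.2798, 0.2204]
tool_rot: [-0.008, 0.991, -0.132, 0.012]
contact_force: [0.2, -0.5, 0.7]
width: 0.064
```

```bash
python3 go.py .44 -.281 .177
```

```text
t 16.0 tcp [ 0.4361 -0.2798  0.2204] tilt [ 0.026  0.013 -1.   ] shift cm [0.32 0.1  4.34] yawdeg -15.2 F [ 0.2 -0.5  0.7] w 0.064
```

Request:
{"fn": "move_arm", "kwargs": {
  "motion": [
    [[0.25,0.18,0.6],0],
    [[0,0,1],0],
    [[0,0,1.2],0],
    [[0,0,0.9],0],
    [[0,0,0.4],0],
    [[0,0,0.1],0]
  ]
}}

```text
time_s: 16.75
tcp_pos: [0.4399, -0.282, 0.1764]
tool_rot: [-0.008, 0.991, -0.132, 0.013]
contact_force: [-0.5, -0.3, -0.3]
width: 0.0642
```

```bash
python3 go.py .4403 -.281 .177
```

```text
t 16.75 tcp [ 0.4399 -0.282   0.1764] tilt [ 0.027  0.012 -1.   ] shift cm [ 0.01 -0.11 -0.06] yawdeg -15.2 F [-0.5 -0.3 -0.3] w 0.0642
```

Close on the small ring and lift.

Request:
{"fn": "move_arm", "kwargs": {
  "motion": [
    [[0,-0.1,0],0],
    [[0,0,0],0],
    [[0,0,0],0],
    [[0,0,0],0],
    [[0,0,0],0],
    [[0,0,0],0]
  ],
  "grip": 0
}}

```text
time_s: 17.5
tcp_pos: [0.4402, -0.2809, 0.1772]
tool_rot: [-0.008, 0.991, -0.132, 0.013]
contact_force: [-0.6, -0.9, -1.7]
width: 0.038
```

```bash
python3 go.py .4403 -.281 .177
```

```text
t 17.5 tcp [ 0.4402 -0.2809  0.1772] tilt [ 0.028  0.012 -1.   ] shift cm [0.01 0.01 0.02] yawdeg -15.2 F [-0.6 -0.9 -1.7] w 0.038
```

Request:
{"fn": "move_arm", "kwargs": {
  "motion": [
    [[0,0,-0.6],0],
    [[0,0,-1],0],
    [[0,0,-1],0],
    [[0,0,-1],0],
    [[0,0,0],0]
  ]
}}

```text
time_s: 18.12
tcp_pos: [0.4394, -0.2816, 0.2165]
tool_rot: [-0.007, 0.991, -0.132, 0.014]
contact_force: [0.5, -0.5, -1.8]
width: 0.0377
```

```bash
python3 go.py .6227 .0145 .285; python3 - <<'E'
from fit import *
a=get_image("top");b=get_image("side");cv2.imwrite("pics/side9.png",b[:,:,::-1]);D=dt(b[:,:,::-1].copy())
s=sensors.state();p=s["tcp_pos"]+rot().as_matrix()[:,2]*.16
print(p)
cv2.imwrite("pics/c9.png",np.hstack([crop("t",a,proj("top",(.627,.0165,.06)),32,400),crop("s",b,proj("side",p),32,400)]))
E
```

```text
t 18.125 tcp [ 0.4394 -0.2816  0.2165] tilt [ 0.029  0.011 -1.   ] shift cm [ 10.1  -33.49  -6.  ] yawdeg -15.2 F [ 0.5 -0.5 -1.8] w 0.0377
[ 0.44348794 -0.2793705   0.05559193]
```

View pics/c9.png

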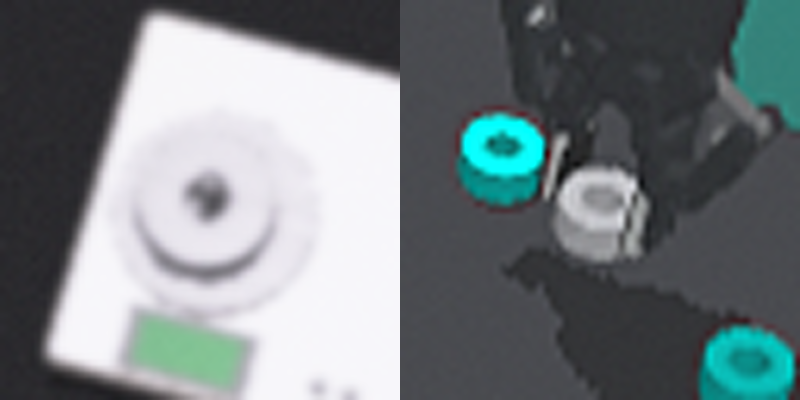

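The large ring lies concentric on the pan with the post through it, and the small ring is held level. Carry the small ring over.

Request:
{"fn": "move_arm", "kwargs": {
  "motion": [
    [[0,0,-1.5],0],
    [[0,0,-3],0],
    [[0,0,-3],0],
    [[0.5,-1.5,-1.5],0],
    [[0.9,-3,-0.5],0],
    [[1.5,-5,0],0],
    [[1.7,-5.6,0],0],
    [[1.7,-5.6,0],0],
    [[1.7,-5.6,0],0],
    [[1.2,-4,0],0],
    [[0.6,-2,0],0],
    [[0,0,0],0]
  ]
}}

```text
time_s: 19.73
tcp_pos: [0.6208, 0.011, 0.3294]
tool_rot: [-0.007, 0.991, -0.134, 0.014]
contact_force: [-0.2, -0.3, -1.8]
width: 0.0381
```

```bash
python3 go.py .623 .015 .269
```

```text
t 19.725 tcp [0.6208 0.011  0.3294] tilt [ 0.03   0.01  -0.999] shift cm [-0.05 -0.33  6.05] yawdeg -15.4 F [-0.2 -0.3 -1.8] w 0.0381
```

Request:
{"fn": "move_arm", "kwargs": {
  "motion": [
    [[0,-0.3,0.8],0],
    [[0,0,1.5],0],
    [[0,0,1.5],0],
    [[0,0,1.0],0],
    [[0,0,0.5],0],
    [[0,0,0],0]
  ]
}}

```text
time_s: 20.48
tcp_pos: [0.6208, 0.0103, 0.2712]
tool_rot: [-0.006, 0.99, -0.137, 0.012]
contact_force: [-0.1, -0.6, -1.3]
width: 0.0381
```

```bash
python3 go.py .623 .015 .256;python3 - <<'E'
from fit import *
b=get_image("side");cv2.imwrite("pics/side10.png",b[:,:,::-1]);D=dt(b[:,:,::-1].copy())
z=sensors.state()["tcp_pos"][2]-.1772
print("bottom",z,best(lambda v:score(D,ring(v[0],v[1],z+.02,.020,.02)),[.627,.0165]))
E
```

```text
t 20.475 tcp [0.6208 0.0103 0.2712] tilt [ 0.025  0.009 -1.   ] shift cm [ 0.05 -0.48  1.53] yawdeg -15.8 F [-0.1 -0.6 -1.3] w 0.0381
bottom 0.09428337985190147 (array([0.6240826 , 0.01381912]), np.float64(0.2901442348957062))
```

Request:
{"fn": "move_arm", "kwargs": {
  "motion": [
    [[0.05,-0.5,0],0],
    [[0,0,0.3],0],
    [[0,0,0.3],0],
    [[0,0,0.2],0],
    [[0,0,0],0]
  ]
}}

```text
time_s: 21.15
tcp_pos: [0.6238, 0.0158, 0.2645]
tool_rot: [-0.006, 0.99, -0.137, 0.013]
contact_force: [-0.6, -0.1, -1.4]
width: 0.0377
```

```bash
python3 go.py .6237 .0153 .2562;python3 - <<'E'
from fit import *
b=get_image("side");cv2.imwrite("pics/side11.png",b[:,:,::-1]);D=dt(b[:,:,::-1].copy())
z=sensors.state()["tcp_pos"][2]-.1772
print("bottom",z,best(lambda v:score(D,ring(v[0],v[1],z+.02,.020,.02)),[.627,.0165]))
E
```

```text
t 21.15 tcp [0.6238 0.0158 0.2645] tilt [ 0.028  0.009 -1.   ] shift cm [-0.01  0.06  0.83] yawdeg -15.7 F [-0.6 -0.1 -1.4] w 0.0377
bottom 0.08739681742365349 (array([0.62790133, 0.0191878 ]), np.float64(0.268938809633255))
```

Request:
{"fn": "move_arm", "kwargs": {
  "motion": [
    [[-0.12,0.05,0.1],0],
    [[0,0,0.4],0],
    [[0,0,0.4],0],
    [[0,0,0],0]
  ]
}}

```text
time_s: 21.7
tcp_pos: [0.6229, 0.0148, 0.2553]
tool_rot: [-0.005, 0.99, -0.137, 0.014]
contact_force: [-0.2, -2.3, -2.3]
width: 0.0377
```

```bash
python3 go.py .6227 .0153 .2562
```

```text
t 21.7 tcp [0.6229 0.0148 0.2553] tilt [ 0.029  0.006 -1.   ] shift cm [-0.03 -0.04 -0.09] yawdeg -15.8 F [-0.2 -2.3 -2.3] w 0.0377
```

Request:
{"fn": "move_arm", "kwargs": {
  "motion": [
    [[0,0,0.3],0],
    [[0,0,0.4],0],
    [[0,0,0.2],0]
  ]
}}

```text
time_s: 22.08
tcp_pos: [0.623, 0.0145, 0.2457]
tool_rot: [-0.005, 0.99, -0.137, 0.014]
contact_force: [-0.7, -1.6, -1.2]
width: 0.0379
```

```bash
python3 go.py .6227 .0153 .2352
```

```text
t 22.075 tcp [0.623  0.0145 0.2457] tilt [ 0.029  0.006 -1.   ] shift cm [-0.08 -0.05  1.05] yawdeg -15.8 F [-0.7 -1.6 -1.2] w 0.0379
```

Request:
{"fn": "move_arm", "kwargs": {
  "motion": [
    [[0,0.06,0.3],0],
    [[0,0,0.4],0],
    [[0,0,0.2],0],
    [[0,0,0.1],0]
  ]
}}

```text
time_s: 22.58
tcp_pos: [0.623, 0.0143, 0.235]
tool_rot: [-0.005, 0.99, -0.137, 0.014]
contact_force: [-3.0, -1.5, 7.7]
width: 0.0376
```

```bash
python3 go.py .6227 .0153 .2352
```

```text
t 22.575 tcp [0.623  0.0143 0.235 ] tilt [ 0.028  0.006 -1.   ] shift cm [-0.06 -0.09 -0.02] yawdeg -15.8 F [-3.  -1.5  7.7] w 0.0376
```

Seated at the predicted height with +8 N. Release and lift clear; then measure the knob and clip.

Request:
{"fn": "move_arm", "kwargs": {
  "motion": [
    [[0,0,0.05],0],
    [[0,0,0],0],
    [[0,0,0],0],
    [[0,0,0],0],
    [[0,0,0],0]
  ],
  "grip": 1
}}

```text
time_s: 23.2
tcp_pos: [0.6238, 0.0149, 0.2353]
tool_rot: [-0.006, 0.99, -0.137, 0.015]
contact_force: [-0.6, 0.5, 0.5]
width: 0.0851
```

Request:
{"fn": "move_arm", "kwargs": {
  "motion": [
    [[0,0,-1],0],
    [[0,0,-2],0],
    [[0,0,-2],0],
    [[0,0,-1.5],0],
    [[0,0,-0.5],0],
    [[0,2,0],0],
    [[0,4,0],0],
    [[0,4,0],0],
    [[0,2,0],0],
    [[0,0,0],0]
  ]
}}

```text
time_s: 24.45
tcp_pos: [0.5863, -0.1069, 0.305]
tool_rot: [-0.006, 0.99, -0.137, 0.013]
contact_force: [1.3, 0.5, 0.8]
width: 0.0856
```

```bash
python3 go.py .62 -.118 .25;python3 - <<'E'
from fit import *
b=get_image("side");t=get_image("top");cv2.imwrite("pics/side12.png",b[:,:,::-1]);cv2.imwrite("pics/top12.png",t[:,:,::-1])
S=cv2.imread("pics/side0.png",0);T=cv2.imread("pics/top0.png",0)
print("top knob/clip 207..238, cols 340-362")
for v in range(207,240):print(v,T[v,340:362].tolist())
print("side clip 222..238 cols 330-348")
for v in range(222,238):print(v,S[v,322:348].tolist())
c=crop("s",b,proj("side",(.627,.0165,.06)),28,400);d=crop("s",cv2.imread("pics/side0.png")[:,:,::-1],(332,228),20,400)
cv2.imwrite("pics/c12.png",np.hstack([c,d]))
E
```

```text
t 24.45 tcp [ 0.5863 -0.1069  0.305 ] tilt [ 0.028  0.009 -1.   ] shift cm [3.41 0.24 5.59] yawdeg -15.8 F [1.3 0.5 0.8] w 0.0856
top knob/clip 207..238, cols 340-362
207 [244, 240, 238, 241, 242, 241, 239, 239, 240, 244, 246, 246, 245, 244, 245, 246, 246, 247, 247, 246, 246, 245]
208 [244, 239, 231, 230, 227, 219, 210, 213, 226, 238, 244, 245, 243, 242, 244, 246, 246, 246, 246, 246, 246, 245]
209 [243, 236, 226, 206, 178, 151, 134, 141, 175, 220, 236, 242, 243, 243, 245, 246, 246, 247, 246, 246, 246, 245]
210 [237, 229, 216, 176, 124, 85, 70, 78, 117, 178, 224, 234, 240, 244, 246, 246, 247, 246, 246, 246, 245, 244]
211 [237, 222, 191, 144, 91, 58, 51, 56, 86, 155, 213, 234, 240, 244, 246, 246, 247, 246, 246, 246, 244, 241]
212 [238, 219, 170, 111, 71, 55, 54, 56, 83, 148, 214, 236, 242, 245, 246, 246, 247, 247, 246, 246, 245, 242]
213 [240, 223, 169, 101, 57, 51, 54, 57, 88, 149, 211, 236, 243, 246, 246, 246, 246, 246, 247, 246, 245, 244]
214 [238, 224, 172, 100, 49, 42, 47, 56, 100, 161, 210, 233, 243, 245, 246, 246, 246, 246, 246, 246, 246, 246]
215 [231, 213, 164, 98, 44, 33, 31,
[... 4239 characters left out ...]
6, 255, 249, 248, 250, 255]
233 [223, 223, 222, 225, 250, 248, 248, 250, 251, 249, 249, 248, 248, 249, 254, 255, 80, 99, 164, 255, 255, 246, 248, 248, 247, 247]
234 [213, 252, 250, 249, 249, 249, 251, 254, 200, 182, 244, 248, 248, 248, 250, 255, 254, 255, 255, 254, 250, 246, 247, 247, 247, 248]
235 [249, 249, 249, 249, 251, 252, 247, 128, 252, 251, 250, 241, 249, 249, 248, 249, 251, 251, 250, 248, 248, 248, 247, 245, 247, 247]
236 [249, 241, 249, 251, 255, 181, 252, 248, 251, 249, 248, 249, 206, 244, 249, 248, 248, 248, 248, 247, 247, 247, 247, 247, 246, 247]
237 [240, 242, 246, 246, 134, 208, 252, 249, 248, 248, 248, 248, 247, 246, 230, 248, 248, 248, 247, 247, 247, 247, 247, 247, 247, 246]
```

View pics/c12.png

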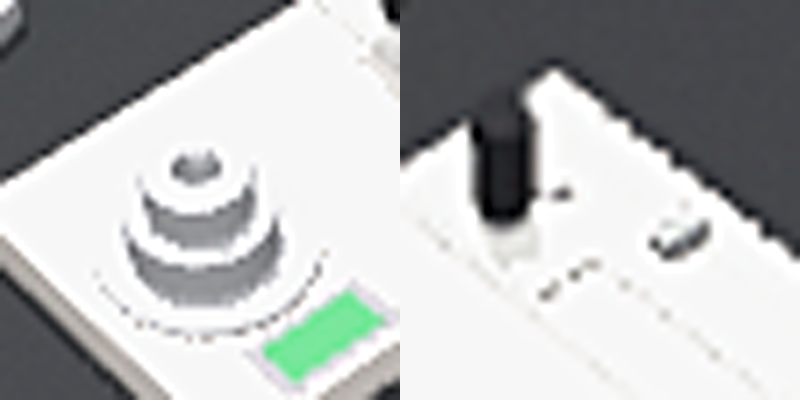

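Both weights are home, flat and concentric on the post. The clip's line in the top view is about (354.5,230.2). The pointer tip is about (354,218) top and (328.6,227) side. Computing the travel.

```bash
python3 - <<'E'
from h import *
ex=np.array([np.cos(-.285),np.sin(-.285)]);ey=np.array([-ex[1],ex[0]])
def s(n,uv,z):
    p=ray(n,uv,z)[:2];return p.round(4),np.round([p@ex,p@ey],4)
print("mark top",s("top",(354.5,230.2),.036)," dark row",s("top",(354.5,232.8),.033))
print("mark side",s("side",(339.3,230.8),.036))
print("knob top",s("top",(345.8,212.6),.078),"knob side",s("side",(322.0,218.3),.078))
for z in(.036,.04,.045,.05):print(z,"ptr top",s("top",(354,218),z),"side",s("side",(328.5,227),z))
E
python3 go.py .62 -.118 .25
```

```text
mark top (array([ 0.589 , -0.1404]), array([0.6047, 0.0308]))  dark row (array([ 0.5829, -0.1405]), array([0.5989, 0.0291]))
mark side (array([ 0.5834, -0.1372]), array([0.5984, 0.0323]))
knob top (array([ 0.625 , -0.1169]), array([0.6326, 0.0635])) knob side (array([ 0.6262, -0.1172]), array([0.6339, 0.0636]))
0.036 ptr top (array([ 0.6204, -0.14  ]), array([0.6348, 0.04  ])) side (array([ 0.616 , -0.1341]), array([0.6289, 0.0445]))
0.04 ptr top (array([ 0.6196, -0.1397]), array([0.6338, 0.0401])) side (array([ 0.614 , -0.1307]), array([0.6259, 0.0472]))
0.045 ptr top (array([ 0.6185, -0.1393]), array([0.6327, 0.0402])) side (array([ 0.6114, -0.1265]), array([0.6223, 0.0505]))
0.05 ptr top (array([ 0.6173, -0.1389]), array([0.6315, 0.0403])) side (array([ 0.6088, -0.1223]), array([0.6186, 0.0539]))
t 24.55 tcp [ 0.5868 -0.1053  0.3052] tilt [ 0.028  0.009 -1.   ] shift cm [3.41 0.42 5.6 ] yawdeg -15.6 F [ 0.1 -0.  -0.7] w 0.0851
```

Request:
{"fn": "move_arm", "kwargs": {
  "motion": [
    [[1,0.1,0],0],
    [[1.5,0.2,0.5],0],
    [[0.8,0.1,1],0],
    [[0.2,0,1.5],0],
    [[0,0,1],0],
    [[0,0,0],0]
  ],
  "grip": 0.7
}}

```text
time_s: 25.3
tcp_pos: [0.6234, -0.114, 0.2625]
tool_rot: [-0.007, 0.991, -0.132, 0.013]
contact_force: [0.6, -0.0, -0.0]
width: 0.0598
```

```bash
python3 go.py .6225 -.1175 .217
```

```text
t 25.3 tcp [ 0.6234 -0.114   0.2625] tilt [ 0.027  0.011 -1.   ] shift cm [-0.11  0.44  4.55] yawdeg -15.2 F [ 0.6 -0.  -0. ] w 0.0598
```

Request:
{"fn": "move_arm", "kwargs": {
  "motion": [
    [[-0.1,0.35,0.6],0],
    [[0,0,1.2],0],
    [[0,0,1.3],0],
    [[0,0,0.9],0],
    [[0,0,0.4],0],
    [[0,0,0],0]
  ]
}}

```text
time_s: 26.05
tcp_pos: [0.6222, -0.1169, 0.2155]
tool_rot: [-0.007, 0.991, -0.133, 0.013]
contact_force: [0.2, 0.3, -0.1]
width: 0.0597
```

```bash
python3 go.py .6225 -.1175 .217
```

```text
t 26.05 tcp [ 0.6222 -0.1169  0.2155] tilt [ 0.027  0.011 -1.   ] shift cm [ 0.05  0.05 -0.15] yawdeg -15.3 F [ 0.2  0.3 -0.1] w 0.0597
```

Request:
{"fn": "move_arm", "kwargs": {
  "motion": [
    [[0,0,-0.15],0],
    [[0,0,0],0],
    [[0,0,0],0],
    [[0,0,0],0],
    [[0,0,0],0],
    [[0,0,0],0],
    [[0,0,0],0]
  ],
  "grip": 0
}}

```text
time_s: 26.92
tcp_pos: [0.6221, -0.1168, 0.2181]
tool_rot: [-0.007, 0.991, -0.133, 0.013]
contact_force: [0.7, 0.4, 0.8]
width: 0.0164
```

```bash
python3 go.py .6225 -.1175 .217
```

```text
t 26.925 tcp [ 0.6221 -0.1168  0.2181] tilt [ 0.027  0.01  -1.   ] shift cm [0.06 0.05 0.11] yawdeg -15.3 F [0.7 0.4 0.8] w 0.0164
```

Knob gripped, slide still at rest (no spring force). Pulling.

Request:
{"fn": "move_arm", "kwargs": {
  "motion": [
    [[-0.4,0,0],0],
    [[-0.7,-0.01,0],0],
    [[-0.7,-0.01,0],0],
    [[-0.7,-0.02,0],0],
    [[-0.6,-0.01,0],0],
    [[-0.3,0,0],0],
    [[0,0,0],0]
  ]
}}

```text
time_s: 27.8
tcp_pos: [0.5902, -0.1076, 0.218]
tool_rot: [-0.007, 0.991, -0.133, 0.018]
contact_force: [5.0, -2.3, -4.1]
width: 0.0161
```

```bash
cat > trav.py <<'E'
from h import *
s=sensors.state();Q=rot().as_matrix()
p0=np.array([.6221,-.1168,.2181])+.157*np.array([.027,.010,-1]);p=s["tcp_pos"]+.157*Q[:,2];ex=np.array([np.cos(-.285),np.sin(-.285),0])
print("travel mm",-(p-p0)@ex*1000,"lat",(p-p0)[:2]@[-ex[1],ex[0]]*1000,"z",p[2],"F",np.round(s["contact_force"],1),"w",s["width"],"tilt",Q[:,2].round(3),"t",s["time_s"])
E
python3 trav.py; python3 - <<'E'
from h import *
b=get_image("side");t=get_image("top");cv2.imwrite("pics/side13.png",b[:,:,::-1]);cv2.imwrite("pics/top13.png",t[:,:,::-1])
cv2.imwrite("pics/c13.png",np.hstack([crop("s",b,(334,234),20,400),crop("t",t,(351,228),20,400)]))
S=cv2.cvtColor(b,cv2.COLOR_RGB2GRAY)
for v in range(222,246):print(v,S[v,322:348].tolist())
E
```

```text
travel mm 31.55378377585521 lat 0.08975036501804659 z 0.06115738977668406 F [ 5.  -2.3 -4.1] w 0.016134409422635658 tilt [ 0.037  0.008 -0.999] t 27.8
222 [255, 12, 95, 102, 47, 51, 53, 47, 50, 51, 50, 51, 47, 53, 58, 54, 51, 45, 100, 111, 65, 46, 56, 63, 60, 78]
223 [255, 45, 171, 146, 47, 49, 43, 41, 50, 50, 50, 51, 53, 62, 61, 59, 57, 52, 77, 66, 46, 47, 52, 61, 58, 59]
224 [255, 73, 174, 112, 41, 43, 45, 44, 52, 50, 50, 50, 55, 63, 63, 63, 62, 56, 60, 49, 50, 51, 49, 53, 51, 54]
225 [255, 72, 128, 25, 42, 42, 44, 45, 52, 49, 50, 50, 56, 62, 62, 63, 58, 52, 51, 49, 50, 52, 48, 52, 57, 64]
226 [235, 76, 131, 33, 41, 42, 47, 45, 49, 51, 48, 52, 51, 57, 57, 55, 51, 52, 50, 50, 47, 44, 43, 56, 74, 78]
227 [242, 91, 131, 31, 42, 33, 43, 41, 77, 51, 50, 50, 50, 51, 53, 51, 50, 50, 48, 38, 30, 84, 29, 56, 74, 74]
228 [255, 104, 129, 29, 45, 35, 35, 41, 154, 44, 48, 50, 51, 51, 54, 50, 49, 43, 31, 27, 178, 255, 255, 77, 56, 69]
229 [255, 136, 129, 32, 44, 33, 33, 37, 187, 92, 41, 51, 50, 49, 59, 49, 43, 41, 194, 203, 235, 255, 255, 255, 73, 52]
230 [239, 170, 111, 32, 43, 33, 32, 51, 168,
[... 1348 characters left out ...]
 233, 232, 233, 232, 233]
241 [248, 251, 229, 233, 222, 207, 224, 212, 230, 230, 234, 235, 237, 228, 230, 176, 225, 232, 215, 205, 231, 237, 234, 232, 233, 232]
242 [249, 251, 230, 232, 234, 229, 207, 215, 220, 225, 223, 242, 216, 210, 209, 222, 237, 236, 237, 215, 211, 223, 237, 235, 233, 233]
243 [249, 230, 230, 232, 233, 234, 228, 213, 215, 222, 214, 236, 178, 224, 237, 236, 235, 235, 235, 236, 223, 209, 225, 234, 235, 233]
244 [250, 230, 231, 231, 233, 233, 233, 233, 213, 210, 222, 223, 224, 236, 235, 235, 235, 234, 233, 234, 235, 229, 207, 215, 229, 237]
245 [250, 229, 231, 232, 233, 233, 234, 233, 234, 222, 212, 227, 235, 237, 234, 234, 235, 234, 234, 232, 233, 235, 229, 216, 204, 230]
```

View pics/c13.png

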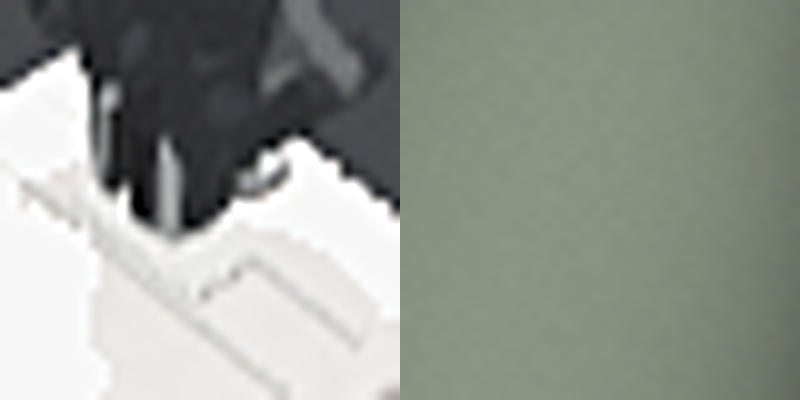

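Travel is 31.6 mm by kinematics. The spring force (about 5.5 N) and the slide plate's image shift of (8,6) px agree. From the side image the line is at (337,232) and the pointer needs about 30–34 mm. The spec minimum is 32 mm, so I aim for 33 mm and hold.

Request:
{"fn": "move_arm", "kwargs": {
  "motion": [
    [[-0.15,0,0],0]
  ]
}}

```text
time_s: 28.02
tcp_pos: [0.5891, -0.1073, 0.218]
tool_rot: [-0.007, 0.991, -0.133, 0.019]
contact_force: [6.6, -1.1, -4.1]
width: 0.0163
```

```bash
python3 trav.py; python3 - <<'E'
from plant import get_image
for i in range(6):get_image("side")
E
python3 trav.py
```

```text
travel mm 32.44765243929945 lat 0.049447436963253114 z 0.061138524564283314 F [ 6.6 -1.1 -4.1] w 0.016292320147687524 tilt [ 0.039  0.008 -0.999] t 28.025
travel mm 32.643694589713114 lat 0.07629382042792163 z 0.06114519640305338 F [ 6.6 -1.  -4.6] w 0.016352086751868417 tilt [ 0.039  0.008 -0.999] t 28.325
```

```bash
python3 - <<'E'
from h import *
for i in range(6):b=get_image("side")
a=cv2.imread("pics/side12.png")[:,:,::-1]
print("stack diff",np.abs(a[225:275,270:315].astype(int)-b[225:275,270:315]).mean())
E
python3 trav.py; python3 -c "
from plant import r
r.close_job()"; python3 trav.py
```

```text
stack diff 0.6592592592592592
travel mm 32.619323807544845 lat 0.06519899512730243 z 0.06118007303015169 F [ 6.5 -0.3 -3.7] w 0.016515775385277626 tilt [ 0.039  0.008 -0.999] t 28.625
the job is handed in; nothing more can be done
the job is handed in; nothing more can be done
```

I set the large ring and then the small one over the post. Each was lowered until the wrist force showed it touching at its predicted home height, and then released. I then gripped the release knob, pulled the slide out about 32.6 mm, and handed the job in at 28.6 s still holding it.

**Weights:** both lie flat and concentric in the pictures after release. The side image of the stack was essentially unchanged just before hand-in.

**Slide:** it was steady for the last 0.6 s, pulling back on the gripper with about 6.5 N. The arm's travel, the spring force and the slide plate's shift in the image roughly agree.

**Not confirmed:**
- **Pointer at the clip:** I could not see this directly because the gripper and arm hid both. The clip's line was worked out from the earlier images as 30–34 mm of travel, which differs by camera, and the task gives 32 mm as the least. The 5 mm tolerance should cover this.
- **Camera agreement:** the two cameras disagreed by up to about 7 mm on where the post stands. I placed the rings relative to the post in the side view and watched the wrist force.
- **Tool tilt:** the tool drifted to about 0.03–0.04 rad off vertical, and the moves gave no way to correct it. It did not stop either placement or the pull.

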